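# Seat one glass tile, offer up the next

### The arm

A 6-joint arm with a two-finger parallel gripper is mounted at the origin on a cart in front of the work surface, level with it; the furniture and walls round the work are solid. World frame = base frame: x ahead of the robot, y to its left, z up, the work surface at z = 0. Lengths are in m, angles in rad, forces in N, time in s.
With the tool pointing down it reaches from about 0.225 to 0.875 m from the base axis. Payload 3.4 kg.
Tool frame: the origin (TCP) lies between the finger pads; the fingertips stand 11 mm ahead of it and the grasp point (between the pads) lies 8 mm behind it (tips_ahead is the distance from the TCP to the fingertips, in m); z points along the fingers, x is the direction in which the jaws open and shut, and the axes are right-handed (so a half turn about z gives the same grasp; the last joint's range is limited). The gripper opens to 85 mm and grips with 20 to 120 N. Pads are 22 mm wide; open, the fingers measure 114 mm over their backs; the gripper's body (76 mm by 85 mm) begins 54 mm behind the grasp point. The pads swing forward as they close: fully open they stand 13 mm farther back than shut.
Start: joints at [-1.377, 0.276, 1.505, -0, 1.361, -0.121], TCP at [0.178, -0.547, 0.242] pointing down, gripper open.
Joint ranges: [-2.89, 2.89], [-0.75, 2.08], [0.22, 2.7], [-1.18, 4.32], [0.11, 2.71], [-2.7, 2.7]. Speed limits (rad/s): [2.57, 2.57, 3.14, 3.14, 3.14, 3.14].

### API

Orientations are given as a unit quaternion [w, x, y, z].
In Python, from rig import get_state, get_image, sign_off, masks_of, tips_ahead gives the robot as it stands.
- The arm moves only by the tool play_rows, never from a script. Its argument "series" is a list of rows, each an object of numbers: "fingers": the closure, from -1 (fully open) to 1 (shut); "dx", "dy", "dz": the shift along the world's x, y, z in mm; "turn": the turn about the world's z in rad. A call has 1 to 20 rows; each row shifts and turns the pose as measured when the row begins; what a row does not reach is not made up. A row lasts 1/12 s, in which the tool goes at most 41.7 mm and 7.16 degrees, less where a joint would pass 70% of its speed; a pose out of reach is approached as far as the arm can. A call with a gripper value outside its range is refused whole. The fingers move at their own pace and stop on an object; "squeeze" is the grip in N (left out, the last holds). Time passes only in rows, so rows that do not move let the fingers close. It gives the time, the measured TCP pose, the force and the opening at its end, in the units of the state.
- get_state(): the state, without advancing time (a new reading comes with each control period).
- get_image(name): name is "scene" or "top" or "wrist"; returns a dict with "pixels" (420x560x3 uint8, red, green, blue), "vfov" (degrees; the focal length in pixels is half the picture's height over the tangent of half this angle, whatever the lens; pixels are square), "cx", "cy" (the principal point, pixels), "rvec" (rotation vector, rad) and "tvec" (3), from world to camera coordinates, as OpenCV has them; the wrist camera has in their place "hand_eye" (4x4, takes a point from camera to tool coordinates, whose origin is the TCP and whose axes are the tool frame's). Camera axes: x right, y down, z forward; pixel columns grow to the right and rows downward; lengths in m; the calibration is good to about 2 mm. The wrist camera is an equidistant fisheye: a pixel r from the principal point sees the ray r / f radians off the axis. A picture is of the moment at which its call begins: read the wrist's pose just before it. There is no depth.
- sign_off(): hands the job in, once; it reports no verdict.
Trained networks look in a picture, given as the dict that the camera call returned (one of the last four; its "shot" number tells which), for a name from the list of things; names that differ only in an ending like _2 or _b are one class to them, and where a whole thing is asked for, a point or a joint stands for the part that bears it (a point fixed in the world has none). Each returns a list of dicts, best first, with "p" (0 to 1); they miss things now and then, are a little off and sometimes report something else, mostly with a low value. They report only what shows in the picture. A call takes as long as a camera call.
- masks_of(picture, label): "region" (420x560 bool, what is visible of it) and "xy" ([column, row] in pixels, amid what is visible of it).
The state is a dict: "clock": time; "qpos": joint angles; "qd": joint speeds; "effort": joint torques, N m; "position": TCP position; "ee_rot": TCP orientation; "contact_force": force on the tool from outside, world axes, zero at the start; "moment": the same for the moment, N m; "width": finger opening in m.
Only numpy, scipy, OpenCV 4.12 (cv2) and the standard library are available. Lean on these libraries where they do the work, as an engineer would, in place of code of your own. Each camera call takes 0.05 s, during which the arm holds its last target. There are 200 camera calls.

### The job

On the wooden assembly tray one glass tile sticks up at its front edge: press it down until it lies level in its pocket. Then take the other glass tile by the handle of the suction lifter stuck on it and bring it across the row of jars and spool without disturbing them. Finish while still holding it, level and still, about one centimetre above the tray's empty pocket, lined up as if about to be set in but touching neither tray nor the seated tile; do not put it down or let go.

Things in the scene. Friction and masses are not known exactly. Their poses are not given: they have to be found in the camera images.
- empty_pocket (a point): Centre of the tray's empty pocket at the tray's top face, 14 mm above the worktop; axes the tray's, z up. The fixed wooden tray, 122 (x) x 176 (y) mm, left or right of the row, has two pockets 85 (x) x 61 (y) mm, 6 deep, 82 mm apart; its centre is 41 mm in +y of this point. A fence 14 mm high above the top face runs along the back edge, 52 to 61 mm in +x; none at front and ends.
- tile_press (a point): Point on the top face of the foil-edged glass tile (80 x 56 x 6 mm) in the tray's other pocket, on its midline, 15 mm from its front (-x) edge. Lying level, its top is flush with the tray, 14 mm above the worktop.
- seated_tile (a joint): Tilt in rad of that tile about its back (+x) bottom edge, 65 mm in tray +x from tile_press; 0 = level and home on a solid stop, greater = front edge higher (starts 0.12 to 0.22). It is stiff: about 3 to 4 N pushed down at tile_press moves it, and it stays where it is left.
- pane_grip (a point): Middle of the lifter's handle, over the centre of the loose foil-edged glass tile, 45 mm above its underside; tile 80 (x) x 56 (y) x 6 mm, flat on the worktop, z up. Stuck fast on it: rubber cup 42 mm across, over 14 mm above the underside only 20 mm or less; then a black handle bar 46 mm along x, 16 mm thick in y, 22 to 62 mm above the underside. 0.11 to 0.18 kg. Same after half a turn.
- scrap_jar: Clear jar with a black screw lid, 52 mm across, 75 mm high, one of the row of three between tray and loose tile; origin at the centre of its underside. Loose.
- jar_salts: Clear jar with a white screw cap, 39 mm across, 75 mm high, in the row; origin at the centre of its underside. Loose.
- solder_spool: Reel of solder wire standing on its flange, 55 mm across, 43 mm high, in the row; origin at the centre of its underside. Loose.

How it is judged:
By the outcome, as a careful person would: the job done as asked, in the order asked, and still so for the second after the job is handed in, while the arm keeps its last pose, push and grip.
It also fails if it takes over 58 s, if anything falls off the work surface, if the arm or the gripper's body presses on something with over 40 N, if the wrist force passes 120 N, or if a joint passes its speed limit or range.

## Working session

There is one attempt and no reset: what is moved stays moved. The work goes in short steps, Python scripts to look and compute and a tool call to move; the robot and the scene stay as the last step left them, time stands still between calls to the robot, and variables do not carry over. Pictures are saved under pics/ and viewed, about 8 in all and at most 12, crops included, and the job is handed in when it is done.

Besides the shell and the picture viewer there is one more tool, called after "Call:" as name(argument=value, ...) on one line, values as JSON. play_rows: Moves the arm, as the interface text tells. Its arguments: {"type":"object","properties":{"series":{"type":"array"},"squeeze":{"type":"number"}},"required":["series"]}

```bash
mkdir -p pics
cat > h.py <<'E'
import numpy as np, cv2
from rig import *
from scipy.spatial.transform import Rotation as R
def save(im,n,crop=None,s=1):
    p=im["pixels"]
    if crop: p=p[crop[1]:crop[3],crop[0]:crop[2]]
    cv2.imwrite(f"pics/{n}.png",cv2.resize(p[:,:,::-1],None,fx=s,fy=s,interpolation=cv2.INTER_CUBIC))
def K(im):
    f=im["pixels"].shape[0]/2/np.tan(np.radians(im["vfov"])/2); return f
def ray(im,uv,st=None):
    """origin, dir in world. st: state for the wrist"""
    f=K(im); a=(np.array(uv,float)-[im["cx"],im["cy"]])/f
    if "hand_eye" in im:
        r=np.linalg.norm(a)+1e-12; d=np.array([*(a/r*np.sin(r)),np.cos(r)])
        H=np.array(im["hand_eye"]); q=st["ee_rot"]; Rw=R.from_quat([q[1],q[2],q[3],q[0]]).as_matrix()
        return Rw@H[:3,3]+np.array(st["position"]), Rw@H[:3,:3]@d
    Rm=cv2.Rodrigues(np.array(im["rvec"],float))[0]; t=np.array(im["tvec"],float).ravel()
    return -Rm.T@t, Rm.T@np.array([*a,1])
def at_z(im,uv,z,st=None):
    o,d=ray(im,uv,st); return o+d*(z-o[2])/d[2]
def proj(im,P,st=None):
    f=K(im); P=np.atleast_2d(P)
    if "hand_eye" in im:
        H=np.array(im["hand_eye"]); q=st["ee_rot"]; Rw=R.from_quat([q[1],q[2],q[3],q[0]]).as_matrix()
        c=((P-np.array(st["position"]))@Rw-H[:3,3])@H[:3,:3]
        th=np.arctan2(np.hypot(c[:,0],c[:,1]),c[:,2]); n=np.hypot(c[:,0],c[:,1])+1e-12
        return c[:,:2]/n[:,None]*th[:,None]*f+[im["cx"],im["cy"]]
    c=P@cv2.Rodrigues(np.array(im["rvec"],float))[0].T+np.array(im["tvec"],float).ravel()
    return c[:,:2]/c[:,2:]*f+[im["cx"],im["cy"]]
def rect(im,m,z,st=None):
    c=max(cv2.findContours(m.astype(np.uint8),0,1)[0],key=len)[:,0,:]
    w=np.array([at_z(im,p,z,st)[:2] for p in c])
    return cv2.minAreaRect((w*1000).astype(np.float32))
E
cat > a.py <<'E'
from h import *
s=get_state(); print({k:np.round(v,3) for k,v in s.items()}, tips_ahead)
for n in ("top","scene"):
    im=get_image(n); save(im,n+"0",s=1.4)
    print(n,np.round(ray(im,(280,210))[0],3))
    for l,z in (("seated_tile",.014),("tile_press",.014),("pane_grip",.0),("scrap_jar",.075),("jar_salts",.075),("solder_spool",.043)):
        for d in masks_of(im,l)[:2]:
            m=d["region"]; print(l,round(d["p"],2),np.round(d["xy"]),m.sum(),np.round(at_z(im,d["xy"],z),3), [np.round(x,1) for x in rect(im,m,z)] if m.sum()>30 else "")
E
python3 a.py
```

```text
{'clock': np.float64(0.0), 'qpos': array([-1.377,  0.277,  1.506,  0.   ,  1.361, -0.121]), 'qd': array([ 0.001, -0.001,  0.   ,  0.   ,  0.   , -0.   ]), 'effort': array([-0.0000e+00, -4.1677e+01, -2.4581e+01, -0.0000e+00,  1.1000e-02,
       -0.0000e+00]), 'position': array([ 0.178, -0.546,  0.241]), 'ee_rot': array([-0.001,  0.809, -0.588, -0.001]), 'contact_force': array([-0.702, -0.081, -0.262]), 'moment': array([ 0.041, -0.021,  0.007]), 'width': np.float64(0.085)} 0.011
top [ 0.461 -0.054  1.046]
seated_tile 0.7 [178. 209.] 676 [0.525 0.189 0.014] [array([534.3, 191.2]), array([56.9, 79.7]), np.float64(82.2)]
tile_press 0.66 [178. 203.] 693 [0.542 0.189 0.014] [array([534.5, 190.5]), array([57.8, 80.6]), np.float64(81.8)]
pane_grip 0.97 [353. 211.] 670 [ 0.529 -0.263  0.   ] [array([ 531.7, -262. ]), array([57.6, 80.6]), np.float64(59.6)]
scrap_jar 0.75 [266. 207.] 365 [ 0.53  -0.037  0.075] [array([529.2, -38.5]), array([50.8, 45.9]), np.float64(0.8)]
jar_salts 0.47 [272. 246.] 147 [ 0.437 -0.053  0.075] [array([433.1, -48.3]), array([31. , 28.8]), np.float64(0.7)]
solder_spo
[... 255 characters left out ...]
_press 0.78 [196. 266.] 666 [0.538 0.182 0.014] [array([540.9, 188. ]), array([80.8, 60.6]), np.float64(4.8)]
pane_grip 0.8 [316. 190.] 397 [ 0.554 -0.304  0.   ] [array([ 576.4, -316.4]), array([ 71.6, 204.5]), np.float64(38.6)]
scrap_jar 0.76 [268. 213.] 713 [0.493 0.009 0.075] [array([496.2,  13.8]), array([ 47.9, 161.3]), np.float64(36.3)]
scrap_jar 0.27 [206. 261.] 3971 [0.467 0.218 0.075] [array([469.2, 209.4]), array([169.7, 134.1]), np.float64(84.5)]
jar_salts 0.63 [305. 228.] 551 [0.392 0.017 0.075] [array([404. ,   1.3]), array([ 36.5, 144. ]), np.float64(31.4)]
solder_spool 0.77 [244. 205.] 352 [ 0.599 -0.037  0.043] [array([592.5, -27.3]), array([ 49.5, 101.3]), np.float64(39.3)]
```

View pics/top0.png

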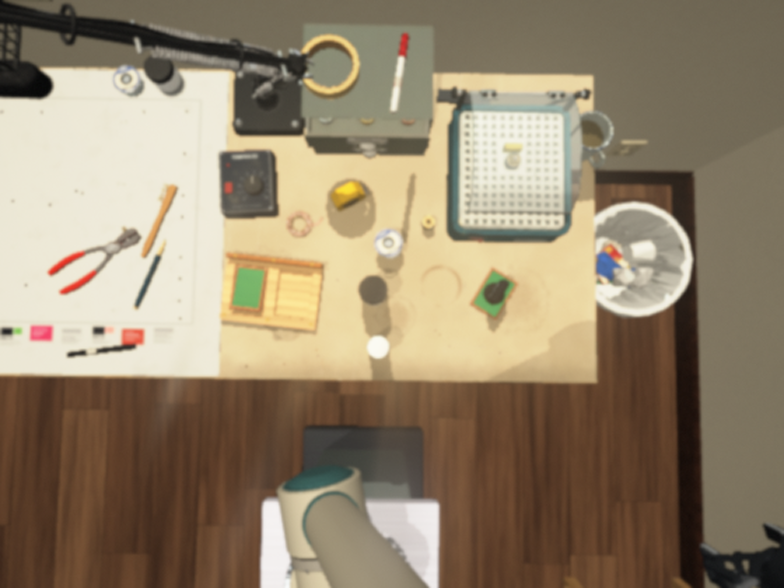

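View pics/scene0.png

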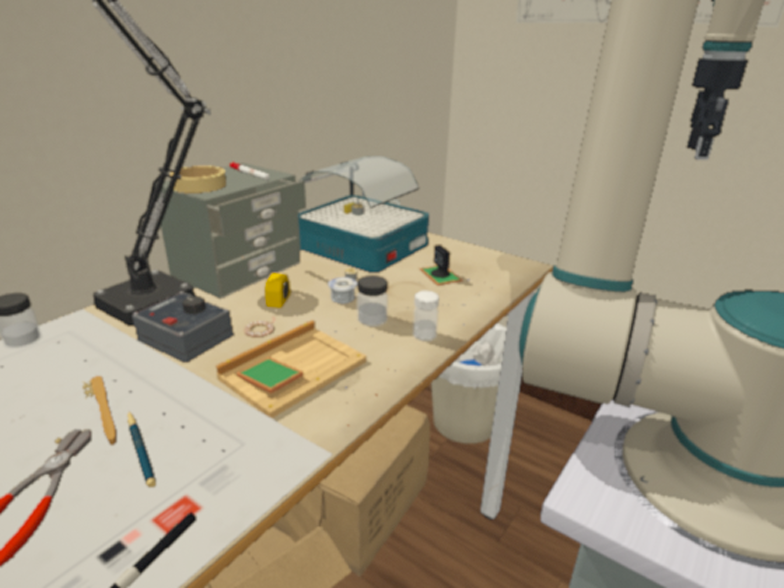

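The top view shows the tray on the left, with the seated tile near (248,289) and the empty pocket near (297,292). The loose tile is at (493,293) and the row is at about column 380. Next I move above the tray with the fingers shut.

Call:
play_rows(series=[{"fingers":1,"dx":16,"dy":35,"turn":-0.023},{"fingers":1,"dx":16,"dy":35,"turn":-0.023},{"fingers":1,"dx":16,"dy":35,"turn":-0.023},{"fingers":1,"dx":16,"dy":35,"turn":-0.023},{"fingers":1,"dx":16,"dy":35,"turn":-0.023},{"fingers":1,"dx":16,"dy":35,"turn":-0.023},{"fingers":1,"dx":16,"dy":35,"turn":-0.023},{"fingers":1,"dx":16,"dy":35,"turn":-0.023},{"fingers":1,"dx":16,"dy":35,"turn":-0.023},{"fingers":1,"dx":16,"dy":35,"turn":-0.023},{"fingers":1,"dx":16,"dy":35,"turn":-0.023},{"fingers":1,"dx":16,"dy":35,"turn":-0.023},{"fingers":1,"dx":16,"dy":35,"turn":-0.023},{"fingers":1,"dx":16,"dy":35,"turn":-0.023},{"fingers":1,"dx":16,"dy":35,"turn":-0.023},{"fingers":1,"dx":16,"dy":35,"turn":-0.023},{"fingers":1,"dx":16,"dy":35,"turn":-0.023},{"fingers":1,"dx":16,"dy":35,"turn":-0.023},{"fingers":1,"dx":16,"dy":35,"turn":-0.023},{"fingers":1,"dx":16,"dy":35,"turn":-0.023}])

```text
invalid input at $.series[0]: expected keys fingers, dx, dy, dz, turn
```

All keys are required, so I resend with `dz` included.

Call:
play_rows(series=[{"fingers":1,"dx":16,"dy":35,"dz":0,"turn":-0.023},{"fingers":1,"dx":16,"dy":35,"dz":0,"turn":-0.023},{"fingers":1,"dx":16,"dy":35,"dz":0,"turn":-0.023},{"fingers":1,"dx":16,"dy":35,"dz":0,"turn":-0.023},{"fingers":1,"dx":16,"dy":35,"dz":0,"turn":-0.023},{"fingers":1,"dx":16,"dy":35,"dz":0,"turn":-0.023},{"fingers":1,"dx":16,"dy":35,"dz":0,"turn":-0.023},{"fingers":1,"dx":16,"dy":35,"dz":0,"turn":-0.023},{"fingers":1,"dx":16,"dy":35,"dz":0,"turn":-0.023},{"fingers":1,"dx":16,"dy":35,"dz":0,"turn":-0.023},{"fingers":1,"dx":16,"dy":35,"dz":0,"turn":-0.023},{"fingers":1,"dx":16,"dy":35,"dz":0,"turn":-0.023},{"fingers":1,"dx":16,"dy":35,"dz":0,"turn":-0.023},{"fingers":1,"dx":16,"dy":35,"dz":0,"turn":-0.023},{"fingers":1,"dx":16,"dy":35,"dz":0,"turn":-0.023},{"fingers":1,"dx":16,"dy":35,"dz":0,"turn":-0.023},{"fingers":1,"dx":16,"dy":35,"dz":0,"turn":-0.023},{"fingers":1,"dx":16,"dy":35,"dz":0,"turn":-0.023},{"fingers":1,"dx":16,"dy":35,"dz":0,"turn":-0.023},{"fingers":1,"dx":16,"dy":35,"dz":0,"turn":-0.023}])

```text
clock: 2.37
position: [0.5022, 0.1793, 0.2457]
ee_rot: [-0.0, -0.64, 0.768, -0.008]
contact_force: [0.4, -1.2, 0.5]
width: -0.0001
```

```bash
cat > b.py <<'E'
from h import *
import sys
s=get_state(); im=get_image("wrist"); save(im,sys.argv[1],s=1.4)
Rw=R.from_quat(np.roll(s["ee_rot"],-1)).as_matrix()
print(np.round(s["clock"],2),np.round(s["position"],4),"jaw deg",np.degrees(np.arctan2(Rw[1,0],Rw[0,0])).round(2),"z",Rw[:,2].round(4),"cam",np.round(ray(im,(280,210),s)[0],3),tips_ahead, np.round(s["contact_force"],2),s["width"], s["qpos"].round(2))
np.save("w.npy",im["pixels"])
for l,z in (("seated_tile",.02),("pane_grip",.006)):
    for d in masks_of(im,l)[:2]:
        m=d["region"]; print(l,round(d["p"],2),np.round(d["xy"]),m.sum(),[np.round(x,1) for x in rect(im,m,z,s)])
E
python3 b.py w1
```

```text
2.37 [0.5022 0.1793 0.2457] jaw deg -100.44 z [ 0.0104 -0.0133 -0.9999] cam [0.574 0.168 0.377] 0.011 [ 0.43 -1.18  0.46] -8.155183290773889e-05 [ 0.22  0.21  1.59 -0.02  1.34  1.98]
seated_tile 0.59 [261. 162.] 3665 [array([536.2, 193.3]), array([56.5, 82.6]), np.float64(84.1)]
pane_grip 0.89 [552. 120.] 841 [array([ 534.2, -237.6]), array([51.1, 94.7]), np.float64(84.6)]
```

View pics/w1.png

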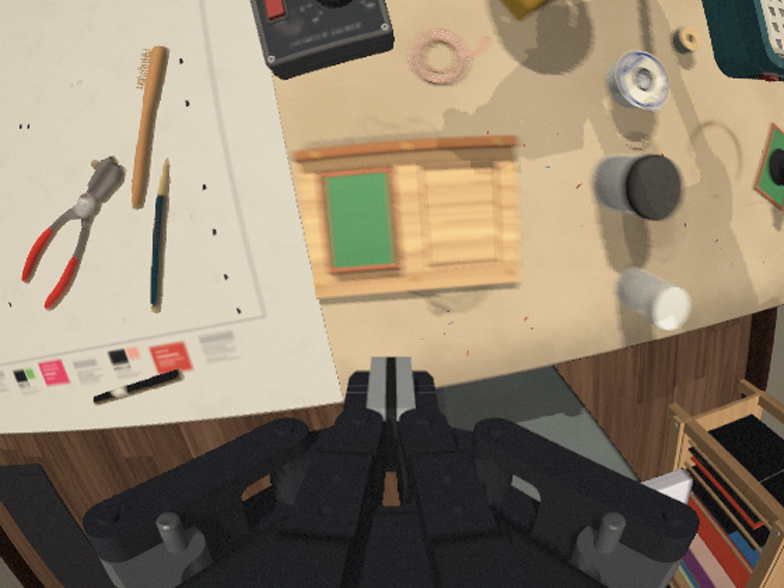

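The wrist view shows the tray, with the green tile at (361,220) in the left pocket. Its measured centre agrees with the top view to 2-3 mm. Now I go down over the press point.

Call:
play_rows(series=[{"fingers":1,"dx":3,"dy":5,"dz":-30,"turn":0},{"fingers":1,"dx":3,"dy":5,"dz":-30,"turn":0},{"fingers":1,"dx":2,"dy":4,"dz":-30,"turn":0},{"fingers":1,"dx":1,"dy":2,"dz":-30,"turn":0},{"fingers":1,"dx":0,"dy":0,"dz":-30,"turn":0},{"fingers":1,"dx":0,"dy":0,"dz":-20,"turn":0},{"fingers":1,"dx":0,"dy":0,"dz":0,"turn":0},{"fingers":1,"dx":0,"dy":0,"dz":0,"turn":0}])

```text
clock: 3.18
position: [0.5092, 0.1871, 0.0729]
ee_rot: [0.0, -0.641, 0.768, -0.011]
contact_force: [-1.6, 0.0, 0.0]
width: 0.0001
```

```bash
python3 b.py w2
```

```text
3.18 [0.5092 0.1871 0.0729] jaw deg -100.31 z [ 0.0147 -0.0175 -0.9997] cam [0.58  0.177 0.205] 0.011 [-1.58  0.03  0.02] 5.094053007379344e-05 [ 0.24  0.37  1.83 -0.03  0.93  2.  ]
seated_tile 0.92 [261. 198.] 12040 [array([535.3, 193.8]), array([57.9, 82.1]), np.float64(84.6)]
```

View pics/w2.png

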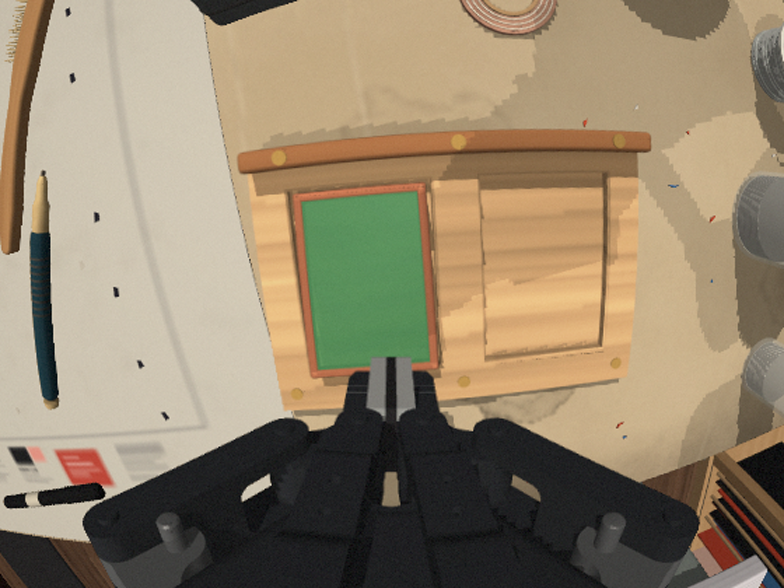

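```bash
cat > c.py <<'E'
from h import *
s=get_state(); im=get_image("wrist")
P=[(480,178),(606,172),(603,346),(485,361)]
W=np.array([at_z(im,np.array(p)/1.4,.014,s)[:2] for p in P])*1000
print(W.round(1), [np.linalg.norm(W[i]-W[(i+1)%4]).round(1) for i in range(4)], W.mean(0))
print(cv2.minAreaRect(W.astype(np.float32)))
c=np.array([535.3,193.8])
for th in (-5,-6,-7,-8):
    t=np.radians(th); print(th, c-82*np.array([-np.sin(t),np.cos(t)]))
# pins
Q=np.array([at_z(im,np.array(p)/1.4,.014,s)[:2] for p in [(297,394),(463,381),(615,363)]])*1000
print(Q.round(1), np.degrees(np.arctan2(*(Q[0]-Q[2]))))
E
python3 c.py
```

```text
[[572.2 138.3]
 [567.6  78.3]
 [483.2  85.8]
 [488.6 147.1]] [np.float64(60.2), np.float64(84.7), np.float64(61.5), np.float64(84.1)] [527.91146096 112.35495314]
((528.084716796875, 112.66800689697266), (61.45943069458008, 84.78749084472656), 84.88104248046875)
-5 [528.15322909 112.11203476]
-6 [526.72866601 112.24920458]
-7 [525.30671384 112.41121557]
-8 [523.88780572 112.59801836]
[[487.9 238.1]
 [480.4 158.7]
 [472.1  78.8]] 5.679842984572611
```

Call:
play_rows(series=[{"fingers":1,"dx":2,"dy":8,"dz":-10,"turn":0},{"fingers":1,"dx":0,"dy":0,"dz":-10,"turn":0},{"fingers":1,"dx":0,"dy":0,"dz":-8,"turn":0},{"fingers":1,"dx":0,"dy":0,"dz":-4,"turn":0},{"fingers":1,"dx":0,"dy":0,"dz":-4,"turn":0}])

```text
clock: 3.8
position: [0.5172, 0.1985, 0.0407]
ee_rot: [0.008, -0.641, 0.767, -0.015]
contact_force: [0.0, -0.8, -0.1]
width: -0.0001
```

Call:
play_rows(series=[{"fingers":1,"dx":-7,"dy":-2,"dz":-3,"turn":0},{"fingers":1,"dx":0,"dy":0,"dz":-4,"turn":0},{"fingers":1,"dx":0,"dy":0,"dz":-4,"turn":0}])

```text
clock: 4.05
position: [0.5092, 0.1965, 0.0283]
ee_rot: [0.007, -0.641, 0.767, -0.015]
contact_force: [0.9, 0.7, 3.1]
width: -0.0
```

```bash
cat > st.py <<'E'
from h import *
s=get_state(); Rw=R.from_quat(np.roll(s["ee_rot"],-1)).as_matrix()
print(np.round(s["clock"],2),np.round(s["position"],4),"jaw",np.degrees(np.arctan2(Rw[1,0],Rw[0,0])).round(2),"z",Rw[:,2].round(4),"F",np.round(s["contact_force"],1),round(s["width"],4),s["qpos"].round(3),"tilt",np.degrees(np.arccos(-Rw[2,2])).round(2))
E
python3 st.py
```

```text
4.05 [0.5092 0.1965 0.0283] jaw -100.24 z [ 0.0299 -0.0129 -0.9995] F [0.9 0.7 3.1] -0.0 [ 0.254  0.429  1.879 -0.028  0.808  2.022] tilt 1.87
```

Call:
play_rows(series=[{"fingers":1,"dx":0,"dy":0,"dz":-3,"turn":0},{"fingers":1,"dx":0,"dy":0,"dz":-3,"turn":0}])

```text
clock: 4.22
position: [0.5089, 0.1967, 0.0237]
ee_rot: [0.007, -0.641, 0.767, -0.014]
contact_force: [-9.8, -1.7, 41.8]
width: 0.0003
```

Call:
play_rows(series=[{"fingers":1,"dx":0,"dy":0,"dz":-3,"turn":0},{"fingers":1,"dx":0,"dy":0,"dz":-3,"turn":0}])

```text
clock: 4.38
position: [0.5088, 0.1967, 0.0241]
ee_rot: [0.008, -0.641, 0.767, -0.015]
contact_force: [-7.6, -1.5, 26.1]
width: -0.0002
```

The push stopped at 26-42 N with the tips at 13 mm, so the tile is home on its stop. I lift, open the fingers and cross to the loose tile.

Call:
play_rows(series=[{"fingers":1,"dx":0,"dy":0,"dz":20,"turn":0},{"fingers":1,"dx":0,"dy":0,"dz":40,"turn":0},{"fingers":1,"dx":0,"dy":0,"dz":40,"turn":0},{"fingers":1,"dx":0,"dy":0,"dz":40,"turn":0},{"fingers":0,"dx":0,"dy":0,"dz":30,"turn":0},{"fingers":-1,"dx":2,"dy":-33,"dz":0,"turn":-0.025},{"fingers":-1,"dx":2,"dy":-33,"dz":0,"turn":-0.025},{"fingers":-1,"dx":2,"dy":-33,"dz":0,"turn":-0.025},{"fingers":-1,"dx":2,"dy":-33,"dz":0,"turn":-0.025},{"fingers":-1,"dx":2,"dy":-33,"dz":0,"turn":-0.025},{"fingers":-1,"dx":2,"dy":-33,"dz":0,"turn":-0.025},{"fingers":-1,"dx":2,"dy":-33,"dz":0,"turn":-0.025},{"fingers":-1,"dx":2,"dy":-33,"dz":0,"turn":-0.025},{"fingers":-1,"dx":2,"dy":-33,"dz":0,"turn":-0.025},{"fingers":-1,"dx":2,"dy":-33,"dz":0,"turn":-0.025},{"fingers":-1,"dx":2,"dy":-33,"dz":0,"turn":-0.025},{"fingers":-1,"dx":0,"dy":-33,"dz":0,"turn":-0.025},{"fingers":-1,"dx":0,"dy":-33,"dz":0,"turn":-0.025},{"fingers":-1,"dx":0,"dy":-20,"dz":0,"turn":-0.025},{"fingers":-1,"dx":0,"dy":0,"dz":0,"turn":0}])

```text
clock: 6.05
position: [0.5278, -0.2752, 0.2024]
ee_rot: [0.008, -0.492, 0.87, -0.022]
contact_force: [-0.5, 1.1, 1.0]
width: 0.0851
```

```bash
python3 st.py; python3 b.py w3
python3 - <<'E'
from h import *
im=get_image("top")
for d in masks_of(im,"seated_tile")[:1]: print(d["p"],rect(im,d["region"],.014))
E
```

```text
6.05 [ 0.5278 -0.2752  0.2024] jaw -120.99 z [ 0.0361 -0.0293 -0.9989] F [-0.5  1.1  1. ] 0.0851 [-0.595  0.307  1.562 -0.004  1.226  1.518] tilt 2.66
6.05 [ 0.5278 -0.2752  0.2024] jaw deg -120.99 z [ 0.0361 -0.0293 -0.9989] cam [ 0.587 -0.309  0.336] 0.011 [-0.52  1.1   1.  ] 0.08508502737638882 [-0.6   0.31  1.56 -0.    1.23  1.52]
seated_tile 0.94 [ 27. 342.] 774 [array([540.3, 181.1]), array([60.7, 75.8]), np.float64(86.0)]
seated_tile 0.33 [105. 299.] 1888 [array([532.2, -17.7]), array([ 49.6, 113.1]), np.float64(6.2)]
pane_grip 0.91 [261. 198.] 4057 [array([ 533.5, -258.6]), array([56.4, 81.2]), np.float64(59.0)]
0.64 ((534.9617309570312, 190.2915496826172), (55.7427864074707, 82.94638061523438), 85.5134506225586)
```

View pics/w3.png

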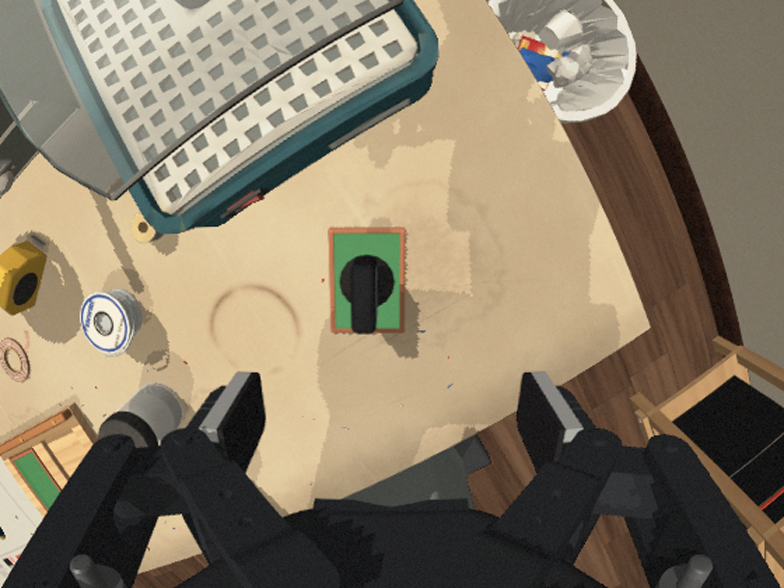

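The seated tile's outline now measures flat from above. The wrist view shows the loose tile at about (367,280), with the jaws aligned to its short axis. Now I measure its corners.

```bash
cat > d.py <<'E'
from h import *
s=get_state(); im=get_image("wrist")
P=[(329,228),(406,229),(404,332),(331,332)]
W=np.array([at_z(im,np.array(p)/1.4,.006,s)[:2] for p in P])*1000
print(W.round(1),[np.linalg.norm(W[i]-W[(i+1)%4]).round(1) for i in range(4)]); r=cv2.minAreaRect(W.astype(np.float32)); print(r)
c=W.mean(0);a=np.radians(r[2]-90) if r[1][0]<r[1][1] else np.radians(r[2])
print("c",c,"yaw",np.degrees(a))
for sg in (-1,1):
    p=np.array([*(c+sg*23*np.array([np.cos(a),np.sin(a)])),62])/1000
    print("handle end px shown",(proj(im,p,s)*1.4).round(0))
E
python3 d.py
```

```text
[[ 580.6 -248.1]
 [ 551.  -295.9]
 [ 483.6 -254.9]
 [ 512.3 -206.5]] [np.float64(56.3), np.float64(78.9), np.float64(56.2), np.float64(80.0)]
((531.805908203125, -251.31689453125), (56.27490234375, 79.99363708496094), 58.66312789916992)
c [ 531.87778404 -251.34769061] yaw -31.336872100830078
handle end px shown [[363. 336.]]
handle end px shown [[363. 265.]]
```

Call:
play_rows(series=[{"fingers":-1,"dx":0,"dy":0,"dz":0,"turn":0},{"fingers":-1,"dx":0,"dy":0,"dz":0,"turn":0},{"fingers":-1,"dx":0,"dy":0,"dz":0,"turn":0},{"fingers":-1,"dx":0,"dy":0,"dz":0,"turn":0}])

```text
clock: 6.68
position: [0.5283, -0.2649, 0.2038]
ee_rot: [0.01, -0.498, 0.867, -0.02]
contact_force: [-0.5, 0.0, 0.7]
width: 0.0854
```

```bash
python3 st.py
```

```text
6.68 [ 0.5283 -0.2649  0.2038] jaw -120.31 z [ 0.0367 -0.0252 -0.999 ] F [-0.5  0.   0.7] 0.0854 [-5.820e-01  3.000e-01  1.568e+00 -1.000e-03  1.228e+00  1.518e+00] tilt 2.55
```

Run:
```python
from h import *
for i in range(2):
    s=get_state(); im=get_image("wrist"); d=masks_of(im,"pane_grip")[0]
    print(s["clock"],np.round(s["position"],4),d["xy"],rect(im,d["region"],.006,s))
save(im,"w4",(200,120,340,280),4)
for n in ("top","scene"):
    im=get_image(n); d=masks_of(im,"pane_grip")[0]; print(d["p"],rect(im,d["region"],.006)[0:2])
```

```text
6.6833 [ 0.5283 -0.2649  0.2038] [270.7, 192.2] ((533.6337280273438, -258.10382080078125), (56.27815246582031, 81.40435791015625), 58.34223556518555)
6.7833 [ 0.5283 -0.2651  0.2038] [270.2, 194.0] ((532.7130737304688, -257.6788024902344), (56.77370071411133, 81.21736145019531), 59.38092803955078)Traceback (most recent call last):
  File "<stdin>", line 7, in <module>
IndexError: list index out of range
```

View pics/w4.png

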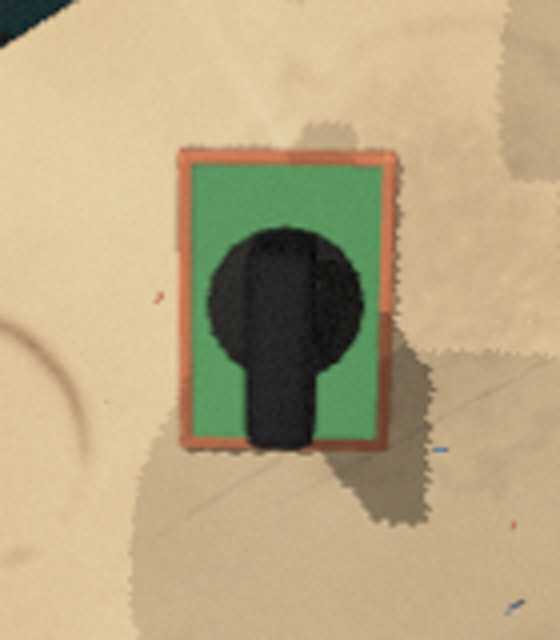

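Call:
play_rows(series=[{"fingers":-1,"dx":1,"dy":2,"dz":-30,"turn":-0.01},{"fingers":-1,"dx":1,"dy":2,"dz":-35,"turn":0},{"fingers":-1,"dx":1,"dy":2,"dz":-35,"turn":0},{"fingers":-1,"dx":1,"dy":0,"dz":-25,"turn":0},{"fingers":-1,"dx":0,"dy":0,"dz":-15,"turn":0},{"fingers":-1,"dx":0,"dy":0,"dz":0,"turn":0},{"fingers":-1,"dx":0,"dy":0,"dz":0,"turn":0}])

```text
clock: 7.57
position: [0.5339, -0.2615, 0.0616]
ee_rot: [0.012, -0.492, 0.87, -0.024]
contact_force: [0.5, 0.0, 1.0]
width: 0.0851
```

```bash
python3 st.py
```

```text
7.57 [ 0.5339 -0.2615  0.0616] jaw -121.07 z [ 0.0441 -0.0312 -0.9985] F [0.5 0.  1. ] 0.0851 [-0.571  0.432  1.759 -0.003  0.896  1.544] tilt 3.1
```

Call:
play_rows(series=[{"fingers":-1,"dx":0,"dy":2,"dz":-21,"turn":0},{"fingers":-1,"dx":0,"dy":0,"dz":0,"turn":0},{"fingers":-1,"dx":0,"dy":0,"dz":0,"turn":0}])

```text
clock: 7.82
position: [0.5364, -0.2615, 0.0439]
ee_rot: [0.013, -0.492, 0.87, -0.027]
contact_force: [0.4, -0.5, 0.0]
width: 0.0855
```

```bash
python3 st.py; python3 b.py w5
```

```text
7.82 [ 0.5364 -0.2615  0.0439] jaw -121.09 z [ 0.0494 -0.0348 -0.9982] F [ 0.4 -0.5  0. ] 0.0855 [-0.569  0.454  1.778 -0.004  0.85   1.547] tilt 3.46
7.82 [ 0.5364 -0.2615  0.0439] jaw deg -121.09 z [ 0.0494 -0.0348 -0.9982] cam [ 0.593 -0.294  0.179] 0.011 [ 0.43 -0.49  0.  ] 0.08545253291434414 [-0.57  0.45  1.78 -0.    0.85  1.55]
pane_grip 0.76 [277. 257.] 13517 [array([ 522.9, -251.8]), array([ 56.2, 105.3]), np.float64(58.7)]
```

View pics/w5.png

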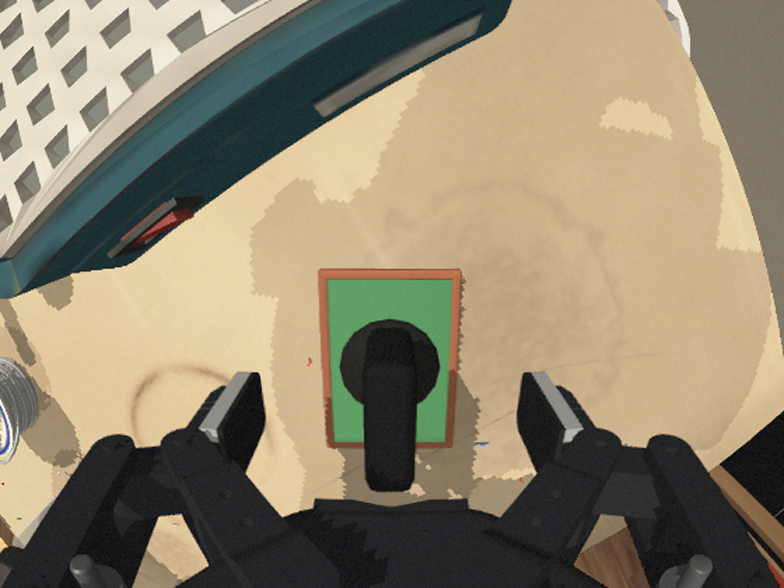

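```bash
sed -i 's/^P=.*/P=[(319,270),(461,270),(452,446),(328,446)]/' d.py; python3 d.py; python3 st.py
python3 - <<'E'
from h import *
im=get_image("top")
for l in ("pane_grip","seated_tile"):
  for d in masks_of(im,l)[:1]: print(d["p"],rect(im,d["region"],.006 if l[0]=="p" else .014))
E
```

```text
[[ 580.7 -255. ]
 [ 552.1 -302.3]
 [ 484.6 -261.4]
 [ 513.2 -214.3]] [np.float64(55.2), np.float64(78.9), np.float64(55.1), np.float64(78.9)]
((532.65380859375, -258.2222900390625), (55.19330978393555, 78.9438705444336), 58.827049255371094)
c [ 532.66256472 -258.24788529] yaw -31.172950744628903
handle end px shown [[391. 496.]]
handle end px shown [[391. 364.]]
8.02 [ 0.536  -0.2612  0.0438] jaw -121.09 z [ 0.049  -0.0345 -0.9982] F [ 0.3 -0.6 -0.4] 0.0855 [-0.569  0.453  1.778 -0.004  0.85   1.547] tilt 3.44
0.72 ((520.4483642578125, -238.55081176757812), (25.69839096069336, 37.54259490966797), 56.63296127319336)
0.92 ((534.37158203125, 189.99485778808594), (59.65157699584961, 82.43955993652344), 84.03076171875)
```

Call:
play_rows(series=[{"fingers":-1,"dx":-4,"dy":2,"dz":-4,"turn":0},{"fingers":1,"dx":0,"dy":0,"dz":0,"turn":0},{"fingers":1,"dx":0,"dy":0,"dz":0,"turn":0},{"fingers":1,"dx":0,"dy":0,"dz":0,"turn":0},{"fingers":1,"dx":0,"dy":0,"dz":0,"turn":0},{"fingers":1,"dx":0,"dy":0,"dz":0,"turn":0},{"fingers":1,"dx":0,"dy":0,"dz":0,"turn":0},{"fingers":1,"dx":0,"dy":0,"dz":0,"turn":0}], squeeze=60)

```text
clock: 8.83
position: [0.5313, -0.2588, 0.0398]
ee_rot: [0.013, -0.492, 0.87, -0.027]
contact_force: [-0.7, -0.3, -0.9]
width: 0.0148
```

```bash
python3 st.py
```

```text
8.83 [ 0.5313 -0.2588  0.0398] jaw -121.09 z [ 0.0491 -0.0345 -0.9982] F [-0.7 -0.3 -0.9] 0.0148 [-0.569  0.452  1.795 -0.004  0.835  1.546] tilt 3.44
```

Call:
play_rows(series=[{"fingers":1,"dx":0,"dy":0,"dz":15,"turn":0},{"fingers":1,"dx":0,"dy":0,"dz":35,"turn":0},{"fingers":1,"dx":0,"dy":0,"dz":40,"turn":0},{"fingers":1,"dx":0,"dy":0,"dz":40,"turn":0},{"fingers":1,"dx":0,"dy":0,"dz":20,"turn":0},{"fingers":1,"dx":0,"dy":0,"dz":0,"turn":0}])

```text
clock: 9.33
position: [0.5265, -0.2558, 0.1905]
ee_rot: [0.01, -0.492, 0.871, -0.021]
contact_force: [-0.4, -0.1, -0.9]
width: 0.0153
```

```bash
python3 st.py
```

```text
9.33 [ 0.5265 -0.2558  0.1905] jaw -121.1 z [ 0.0372 -0.027  -0.9989] F [-0.4 -0.1 -0.9] 0.0153 [-0.57   0.301  1.602 -0.003  1.192  1.545] tilt 2.64
```

Call:
play_rows(series=[{"fingers":1,"dx":0,"dy":15,"dz":0,"turn":0.02},{"fingers":1,"dx":0,"dy":30,"dz":0,"turn":0.04},{"fingers":1,"dx":0,"dy":32,"dz":0,"turn":0.04},{"fingers":1,"dx":0,"dy":32,"dz":0,"turn":0.04},{"fingers":1,"dx":0,"dy":32,"dz":0,"turn":0.04},{"fingers":1,"dx":0,"dy":32,"dz":0,"turn":0.04},{"fingers":1,"dx":0,"dy":32,"dz":0,"turn":0.04},{"fingers":1,"dx":0,"dy":32,"dz":0,"turn":0.04},{"fingers":1,"dx":0,"dy":32,"dz":0,"turn":0.04},{"fingers":1,"dx":0,"dy":32,"dz":0,"turn":0.04},{"fingers":1,"dx":0,"dy":25,"dz":0,"turn":0.03},{"fingers":1,"dx":0,"dy":18,"dz":0,"turn":0.02},{"fingers":1,"dx":0,"dy":10,"dz":0,"turn":0.01},{"fingers":1,"dx":0,"dy":0,"dz":0,"turn":0},{"fingers":1,"dx":0,"dy":0,"dz":0,"turn":0},{"fingers":1,"dx":0,"dy":0,"dz":0,"turn":0}])

```text
clock: 10.67
position: [0.4994, 0.1246, 0.1578]
ee_rot: [-0.005, -0.681, 0.732, 0.002]
contact_force: [-0.5, 0.4, -1.3]
width: 0.015
```

```bash
python3 st.py; python3 b.py w6
```

```text
10.67 [0.4994 0.1246 0.1578] jaw -94.13 z [-0.0106 -0.0037 -0.9999] F [-0.5  0.4 -1.3] 0.015 [ 0.111  0.256  1.757 -0.003  1.14   1.755] tilt 0.65
10.67 [0.4994 0.1246 0.1578] jaw deg -94.13 z [-0.0106 -0.0037 -0.9999] cam [0.575 0.121 0.288] 0.011 [-0.5   0.38 -1.32] 0.015039922879843457 [ 0.11  0.26  1.76 -0.    1.14  1.76]
seated_tile 0.57 [199. 164.] 5591 [array([536.8, 190.7]), array([56.7, 79.3]), np.float64(85.3)]
pane_grip 0.62 [277. 236.] 11383 [array([421.3, 130.6]), array([ 96.7, 187.7]), np.float64(85.8)]
```

View pics/w6.png

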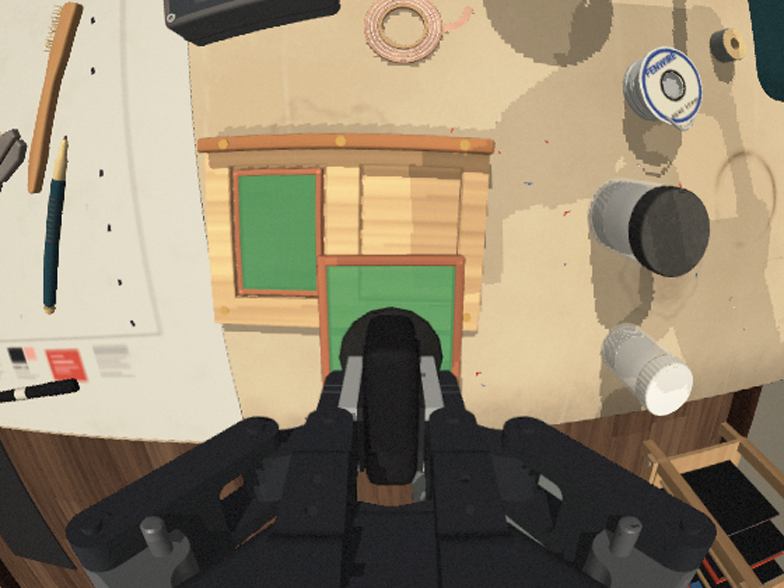

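The row is undisturbed. The hand drifted in x and z and lost some tilt on the crossing, so I'll correct that first. The target is tool z of about (0.059, -0.010, -1), the value at the grasp.

Call:
play_rows(series=[{"fingers":1,"dx":10,"dy":-5,"dz":0,"turn":-0.01},{"fingers":1,"dx":10,"dy":-5,"dz":0,"turn":-0.01},{"fingers":1,"dx":8,"dy":-3,"dz":0,"turn":0},{"fingers":1,"dx":0,"dy":0,"dz":0,"turn":0},{"fingers":1,"dx":0,"dy":0,"dz":0,"turn":0}])

```text
clock: 11.23
position: [0.5337, 0.1058, 0.1595]
ee_rot: [-0.003, -0.67, 0.742, 0.0]
contact_force: [-0.6, 0.2, -1.8]
width: 0.0148
```

```bash
python3 st.py
```

```text
11.23 [0.5337 0.1058 0.1595] jaw -95.82 z [-0.0049 -0.0041 -1.    ] F [-0.6  0.2 -1.8] 0.0148 [ 0.07   0.293  1.698 -0.004  1.156  1.744] tilt 0.36
```

Call:
play_rows(series=[{"fingers":1,"dx":40,"dy":0,"dz":0,"turn":0},{"fingers":1,"dx":0,"dy":0,"dz":0,"turn":0},{"fingers":1,"dx":0,"dy":0,"dz":0,"turn":0}])

```text
clock: 11.48
position: [0.5719, 0.1046, 0.1569]
ee_rot: [-0.006, -0.67, 0.743, 0.003]
contact_force: [-0.9, 1.1, -2.4]
width: 0.015
```

```bash
python3 st.py
```

```text
11.48 [0.5719 0.1046 0.1569] jaw -95.91 z [-0.0131 -0.0043 -0.9999] F [-0.9  1.1 -2.4] 0.015 [ 0.063  0.351  1.614 -0.004  1.189  1.739] tilt 0.79
```

Call:
play_rows(series=[{"fingers":1,"dx":-6,"dy":0,"dz":0,"turn":0},{"fingers":1,"dx":-6,"dy":0,"dz":0,"turn":0},{"fingers":1,"dx":-6,"dy":0,"dz":0,"turn":0},{"fingers":1,"dx":-6,"dy":0,"dz":0,"turn":0},{"fingers":1,"dx":-6,"dy":0,"dz":0,"turn":0},{"fingers":1,"dx":-6,"dy":0,"dz":0,"turn":0},{"fingers":1,"dx":0,"dy":0,"dz":0,"turn":0},{"fingers":1,"dx":0,"dy":0,"dz":0,"turn":0}])

```text
clock: 12.15
position: [0.529, 0.105, 0.1578]
ee_rot: [-0.006, -0.67, 0.742, 0.003]
contact_force: [-0.1, -0.1, -1.2]
width: 0.0151
```

```bash
python3 st.py
```

```text
12.15 [0.529  0.105  0.1578] jaw -95.87 z [-0.0131 -0.0041 -0.9999] F [-0.1 -0.1 -1.2] 0.0151 [ 0.069  0.291  1.704 -0.003  1.159  1.744] tilt 0.79
```

Call:
play_rows(series=[{"fingers":1,"dx":-30,"dy":0,"dz":-28,"turn":0},{"fingers":1,"dx":0,"dy":0,"dz":0,"turn":0},{"fingers":1,"dx":0,"dy":0,"dz":0,"turn":0},{"fingers":1,"dx":5,"dy":1,"dz":5,"turn":0},{"fingers":1,"dx":5,"dy":1,"dz":5,"turn":0},{"fingers":1,"dx":5,"dy":1,"dz":5,"turn":0},{"fingers":1,"dx":5,"dy":1,"dz":5,"turn":0},{"fingers":1,"dx":5,"dy":1,"dz":5,"turn":0},{"fingers":1,"dx":0,"dy":0,"dz":0,"turn":0},{"fingers":1,"dx":0,"dy":0,"dz":0,"turn":0}])

```text
clock: 12.98
position: [0.5222, 0.1102, 0.1559]
ee_rot: [-0.008, -0.67, 0.742, 0.004]
contact_force: [-0.2, 0.2, -0.7]
width: 0.0151
```

```bash
python3 st.py
```

```text
12.98 [0.5222 0.1102 0.1559] jaw -95.86 z [-0.0178 -0.0045 -0.9998] F [-0.2  0.2 -0.7] 0.0151 [ 0.08   0.288  1.715 -0.003  1.157  1.754] tilt 1.05
```

Call:
play_rows(series=[{"fingers":1,"dx":0,"dy":0,"dz":-30,"turn":0},{"fingers":1,"dx":0,"dy":0,"dz":0,"turn":0},{"fingers":1,"dx":0,"dy":0,"dz":0,"turn":0}])

```text
clock: 13.23
position: [0.5252, 0.1104, 0.1277]
ee_rot: [-0.006, -0.67, 0.742, 0.002]
contact_force: [-0.0, -0.0, -0.6]
width: 0.0156
```

```bash
python3 st.py
```

```text
13.23 [0.5252 0.1104 0.1277] jaw -95.86 z [-0.0119 -0.0041 -0.9999] F [-0.  -0.  -0.6] 0.0156 [ 0.08   0.316  1.753 -0.004  1.085  1.754] tilt 0.72
```

Call:
play_rows(series=[{"fingers":1,"dx":0,"dy":0,"dz":5,"turn":0},{"fingers":1,"dx":0,"dy":0,"dz":5,"turn":0},{"fingers":1,"dx":0,"dy":0,"dz":5,"turn":0},{"fingers":1,"dx":0,"dy":0,"dz":5,"turn":0},{"fingers":1,"dx":0,"dy":0,"dz":5,"turn":0},{"fingers":1,"dx":0,"dy":0,"dz":5,"turn":0},{"fingers":1,"dx":0,"dy":0,"dz":0,"turn":0},{"fingers":1,"dx":0,"dy":0,"dz":0,"turn":0}])

```text
clock: 13.9
position: [0.5264, 0.1105, 0.166]
ee_rot: [-0.003, -0.67, 0.742, 0.001]
contact_force: [0.5, -0.8, -2.2]
width: 0.0154
```

```bash
python3 st.py
```

```text
13.9 [0.5264 0.1105 0.166 ] jaw -95.86 z [-0.0061 -0.0037 -1.    ] F [ 0.5 -0.8 -2.2] 0.0154 [ 0.08   0.279  1.7   -0.003  1.169  1.754] tilt 0.41
```

Call:
play_rows(series=[{"fingers":1,"dx":-35,"dy":0,"dz":0,"turn":0},{"fingers":1,"dx":0,"dy":0,"dz":0,"turn":0},{"fingers":1,"dx":0,"dy":0,"dz":0,"turn":0}])

```text
clock: 14.15
position: [0.4893, 0.1103, 0.165]
ee_rot: [-0.004, -0.67, 0.742, 0.001]
contact_force: [1.3, -0.6, -0.6]
width: 0.015
```

```bash
python3 st.py
```

```text
14.15 [0.4893 0.1103 0.165 ] jaw -95.88 z [-0.0085 -0.0039 -1.    ] F [ 1.3 -0.6 -0.6] 0.015 [ 0.085  0.229  1.774 -0.003  1.147  1.76 ] tilt 0.53
```

Finding: a fast descent followed by a slow rise adds about +0.012 of the missing tilt. I'll cycle that high above the tray.

Call:
play_rows(series=[{"fingers":1,"dx":0,"dy":0,"dz":-35,"turn":0},{"fingers":1,"dx":0,"dy":0,"dz":0,"turn":0},{"fingers":1,"dx":0,"dy":0,"dz":0,"turn":0},{"fingers":1,"dx":2,"dy":0,"dz":5,"turn":0},{"fingers":1,"dx":2,"dy":0,"dz":5,"turn":0},{"fingers":1,"dx":2,"dy":0,"dz":5,"turn":0},{"fingers":1,"dx":2,"dy":0,"dz":5,"turn":0},{"fingers":1,"dx":2,"dy":0,"dz":5,"turn":0},{"fingers":1,"dx":2,"dy":0,"dz":5,"turn":0},{"fingers":1,"dx":0,"dy":0,"dz":0,"turn":0},{"fingers":1,"dx":0,"dy":0,"dz":-35,"turn":0},{"fingers":1,"dx":0,"dy":0,"dz":0,"turn":0},{"fingers":1,"dx":0,"dy":0,"dz":0,"turn":0},{"fingers":1,"dx":2,"dy":0,"dz":5,"turn":0},{"fingers":1,"dx":2,"dy":0,"dz":5,"turn":0},{"fingers":1,"dx":2,"dy":0,"dz":5,"turn":0},{"fingers":1,"dx":2,"dy":0,"dz":5,"turn":0},{"fingers":1,"dx":2,"dy":0,"dz":5,"turn":0},{"fingers":1,"dx":2,"dy":0,"dz":5,"turn":0},{"fingers":1,"dx":0,"dy":0,"dz":0,"turn":0}])

```text
clock: 15.82
position: [0.525, 0.1112, 0.1754]
ee_rot: [0.005, -0.67, 0.742, -0.006]
contact_force: [-0.2, -0.5, -1.1]
width: 0.0144
```

```bash
python3 st.py
```

```text
15.82 [0.525  0.1112 0.1754] jaw -95.87 z [ 0.0156 -0.0018 -0.9999] F [-0.2 -0.5 -1.1] 0.0144 [ 0.081  0.258  1.705 -0.003  1.163  1.756] tilt 0.9
```

Call:
play_rows(series=[{"fingers":1,"dx":0,"dy":0,"dz":-35,"turn":0},{"fingers":1,"dx":0,"dy":0,"dz":0,"turn":0},{"fingers":1,"dx":0,"dy":0,"dz":0,"turn":0},{"fingers":1,"dx":0,"dy":0,"dz":5,"turn":0},{"fingers":1,"dx":0,"dy":0,"dz":5,"turn":0},{"fingers":1,"dx":0,"dy":0,"dz":5,"turn":0},{"fingers":1,"dx":0,"dy":0,"dz":5,"turn":0},{"fingers":1,"dx":0,"dy":0,"dz":5,"turn":0},{"fingers":1,"dx":0,"dy":0,"dz":5,"turn":0},{"fingers":1,"dx":0,"dy":0,"dz":0,"turn":0},{"fingers":1,"dx":0,"dy":0,"dz":-35,"turn":0},{"fingers":1,"dx":0,"dy":0,"dz":0,"turn":0},{"fingers":1,"dx":0,"dy":0,"dz":0,"turn":0},{"fingers":1,"dx":0,"dy":0,"dz":5,"turn":0},{"fingers":1,"dx":0,"dy":0,"dz":5,"turn":0},{"fingers":1,"dx":0,"dy":0,"dz":5,"turn":0},{"fingers":1,"dx":0,"dy":0,"dz":5,"turn":0},{"fingers":1,"dx":0,"dy":0,"dz":5,"turn":0},{"fingers":1,"dx":0,"dy":0,"dz":5,"turn":0},{"fingers":1,"dx":0,"dy":0,"dz":0,"turn":0}])

```text
clock: 17.48
position: [0.5342, 0.1122, 0.1876]
ee_rot: [0.016, -0.67, 0.742, -0.014]
contact_force: [0.1, -0.1, -0.6]
width: 0.015
```

```bash
python3 st.py
```

```text
17.48 [0.5342 0.1122 0.1876] jaw -95.84 z [ 4.320e-02  5.000e-04 -9.991e-01] F [ 0.1 -0.1 -0.6] 0.015 [ 0.081  0.248  1.688 -0.003  1.163  1.756] tilt 2.48
```

Call:
play_rows(series=[{"fingers":1,"dx":-4,"dy":0,"dz":-33,"turn":0},{"fingers":1,"dx":0,"dy":0,"dz":0,"turn":0},{"fingers":1,"dx":0,"dy":0,"dz":0,"turn":0},{"fingers":1,"dx":-4,"dy":0,"dz":-33,"turn":0},{"fingers":1,"dx":0,"dy":0,"dz":0,"turn":0},{"fingers":1,"dx":0,"dy":0,"dz":0,"turn":0},{"fingers":1,"dx":-3,"dy":0,"dz":-20,"turn":0},{"fingers":1,"dx":0,"dy":0,"dz":0,"turn":0},{"fingers":1,"dx":0,"dy":0,"dz":0,"turn":0}])

```text
clock: 18.23
position: [0.5326, 0.1129, 0.1122]
ee_rot: [0.025, -0.67, 0.742, -0.021]
contact_force: [0.5, 0.6, -1.5]
width: 0.0154
```

```bash
python3 st.py; python3 b.py w7
```

```text
18.23 [0.5326 0.1129 0.1122] jaw -95.82 z [ 0.0643  0.0021 -0.9979] F [ 0.5  0.6 -1.5] 0.0154 [ 0.083  0.307  1.815 -0.004  0.955  1.758] tilt 3.69
18.23 [0.5326 0.1129 0.1122] jaw deg -95.82 z [ 0.0643  0.0021 -0.9979] cam [0.598 0.106 0.247] 0.011 [ 0.46  0.55 -1.48] 0.015420037280944087 [ 0.08  0.31  1.82 -0.    0.96  1.76]
seated_tile 0.57 [179. 229.] 6720 [array([537.3, 190.2]), array([56.4, 78.4]), np.float64(84.4)]
pane_grip 0.6 [279. 233.] 11292 [array([491.5, 118.7]), array([ 80. , 148.4]), np.float64(84.4)]
pane_grip 0.44 [181. 226.] 6694 [array([533.5, 195.2]), array([59.1, 83.1]), np.float64(84.5)]
```

View pics/w7.png

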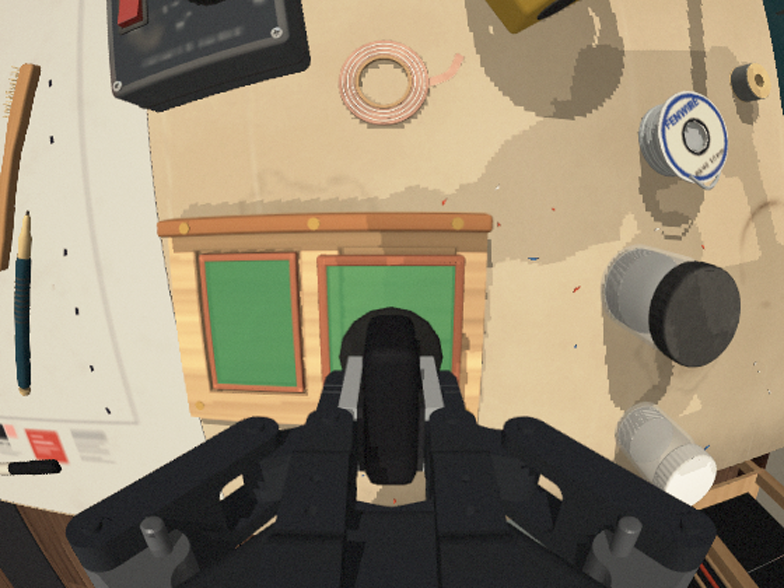

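```bash
cat > e.py <<'E'
from h import *
s=get_state(); im=get_image("wrist")
z=s["position"][2]-.0398+.006
W=np.array([at_z(im,np.array(p)/1.4,z,s)[:2] for p in [(319,256),(464,256)]])*1000
print("held back corners",W.round(1),np.linalg.norm(W[0]-W[1]))
e=W[0]-W[1]; e/=np.linalg.norm(e); n=np.array([e[1],-e[0]])  # e=+y, n=+x
print("yaw",np.degrees(np.arctan2(n[1],n[0])),"held centre",W.mean(0)-40*n)
S=np.array([at_z(im,np.array(p)/1.4,.014,s)[:2] for p in [(200,254),(299,251),(304,390),(212,391)]])*1000
print("seated",S.round(1),[np.linalg.norm(S[i]-S[(i+1)%4]).round(1) for i in range(4)]); r=cv2.minAreaRect(S.astype(np.float32)); print(r)
F=np.array([at_z(im,np.array(p)/1.4,.028,s)[:2] for p in [(158,221),(492,215)]])*1000
print("fence",F.round(1)); d=F[0]-F[1]; a=np.arctan2(-d[0],d[1]); print(np.linalg.norm(d),"tray yaw",np.degrees(a))
for t in (a,np.radians(r[2]-90)):
    print("pocket",S.mean(0)-82*np.array([-np.sin(t),np.cos(t)]))
for n in ("top","scene"):
    im=get_image(n)
    for d in masks_of(im,"seated_tile")[:1]: print(n,d["p"],rect(im,d["region"],.014))
E
python3 e.py; python3 st.py
```

```text
held back corners [[576.1 136.6]
 [570.6  82.1]] 54.75594298519728
yaw -5.78264443072846 held centre [533.57224134 113.39240397]
seated [[577.1 215.2]
 [571.9 158.6]
 [493.2 168. ]
 [495.7 225.4]] [np.float64(56.9), np.float64(79.2), np.float64(57.4), np.float64(82.0)]
((533.8088989257812, 191.95376586914062), (57.24162292480469, 83.58409881591797), 83.15054321289062)
fence [[599.  230.9]
 [581.6  59.7]]
172.10490925922466 tray yaw -5.815155252415846
pocket [526.18754231 110.20127115]
pocket [524.71633216 110.36453396]
top 0.64 ((505.787109375, 107.93204498291016), (28.179744720458984, 28.12697982788086), 0.7593488693237305)
scene 0.75 ((533.5950317382812, 194.36923217773438), (59.5295295715332, 85.90241241455078), 85.50800323486328)
18.63 [0.5309 0.1128 0.1107] jaw -95.82 z [ 0.0614  0.0019 -0.9981] F [-0.3 -0.7 -1.4] 0.0152 [ 0.083  0.308  1.818 -0.004  0.954  1.758] tilt 3.52
```

Call:
play_rows(series=[{"fingers":1,"dx":-5,"dy":-3,"dz":-5,"turn":0},{"fingers":1,"dx":0,"dy":0,"dz":-6,"turn":0},{"fingers":1,"dx":0,"dy":0,"dz":-6,"turn":0},{"fingers":1,"dx":0,"dy":0,"dz":-6,"turn":0},{"fingers":1,"dx":0,"dy":0,"dz":0,"turn":0},{"fingers":1,"dx":0,"dy":0,"dz":0,"turn":0}])

```text
clock: 19.13
position: [0.5245, 0.1093, 0.0849]
ee_rot: [0.023, -0.67, 0.742, -0.019]
contact_force: [0.0, 0.3, -0.9]
width: 0.0151
```

```bash
python3 st.py
```

```text
19.13 [0.5245 0.1093 0.0849] jaw -95.84 z [ 0.06    0.0017 -0.9982] F [ 0.   0.3 -0.9] 0.0151 [ 0.077  0.329  1.865 -0.004  0.887  1.753] tilt 3.44
```

Call:
play_rows(series=[{"fingers":1,"dx":1,"dy":0,"dz":-6,"turn":0},{"fingers":1,"dx":1,"dy":0,"dz":-6,"turn":0},{"fingers":1,"dx":0,"dy":0,"dz":-5,"turn":0},{"fingers":1,"dx":0,"dy":0,"dz":0,"turn":0},{"fingers":1,"dx":0,"dy":0,"dz":0,"turn":0},{"fingers":1,"dx":0,"dy":0,"dz":0,"turn":0}])

```text
clock: 19.63
position: [0.5269, 0.1094, 0.0654]
ee_rot: [0.022, -0.67, 0.742, -0.019]
contact_force: [-0.7, 0.9, -1.1]
width: 0.0151
```

```bash
python3 st.py; python3 b.py w8
python3 - <<'E'
from h import *
im=get_image("scene"); save(im,"s8",(120,200,300,320),4)
E
python3 st.py
```

```text
19.63 [0.5269 0.1094 0.0654] jaw -95.83 z [ 0.059   0.0017 -0.9983] F [-0.7  0.9 -1.1] 0.0151 [ 0.077  0.357  1.883 -0.004  0.843  1.752] tilt 3.39
19.63 [0.5269 0.1094 0.0654] jaw deg -95.83 z [ 0.059   0.0017 -0.9983] cam [0.593 0.102 0.2  ] 0.011 [-0.65  0.95 -1.07] 0.01510691088809107 [ 0.08  0.36  1.88 -0.    0.84  1.75]
seated_tile 0.74 [154. 238.] 9383 [array([537.5, 188.7]), array([56.6, 78.2]), np.float64(84.0)]
pane_grip 0.67 [279. 233.] 11343 [array([505.9, 112.9]), array([ 64.6, 119.8]), np.float64(84.0)]
19.83 [0.5272 0.1094 0.0658] jaw -95.83 z [ 0.0601  0.0018 -0.9982] F [-0.3  0.6 -1.2] 0.0153 [ 0.077  0.356  1.882 -0.004  0.843  1.752] tilt 3.45
```

View pics/s8.png

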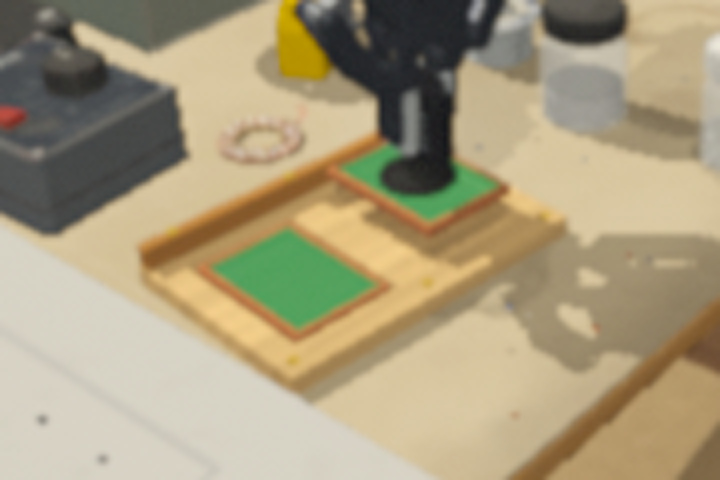

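View pics/w8.png

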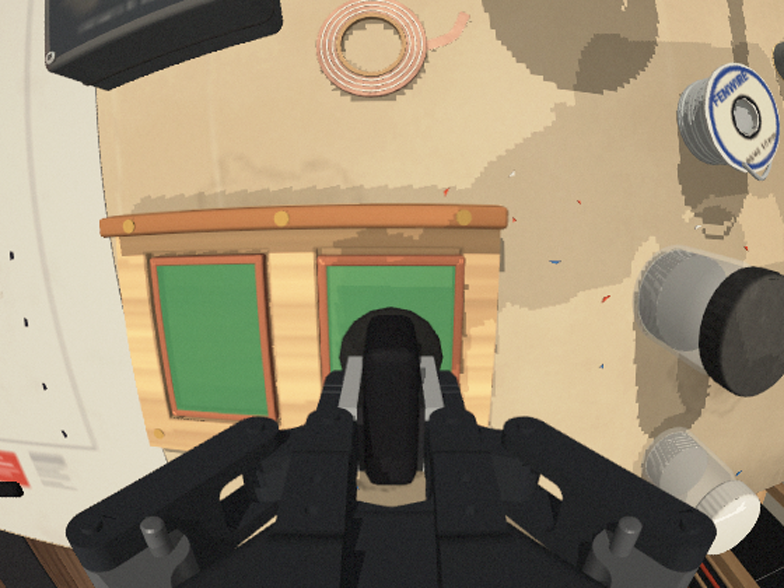

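```bash
sed -i 's/(200,254),(299,251),(304,390),(212,391)/(151,257),(267,254),(277,417),(172,418)/; s/(158,221),(492,215)/(100,221),(507,207)/' e.py; python3 e.py; python3 st.py
python3 - <<'E'
from h import *
im=get_image("scene")
# predicted held top face corners (z .032) level, in s8 crop px, and seated level
for c,z in (((527.5,110.5),.032),((535,191),.014)):
    t=np.radians(-5.8); X=np.array([np.cos(t),np.sin(t)]);Y=np.array([-X[1],X[0]])
    P=[[*((np.array(c)+a*40*X+b*28*Y)/1000),z] for a,b in((1,1),(1,-1),(-1,-1),(-1,1))]
    print(((proj(im,P)-[120,200])*4).round(0).tolist())
E
```

```text
held back corners [[571.3 133.1]
 [565.7  78.6]] 54.71000007980973
yaw -5.7905115239943274 held centre [528.70102174 109.88200749]
seated [[578.1 215.8]
 [572.4 158.7]
 [495.6 167.9]
 [496.5 225.4]] [np.float64(57.3), np.float64(77.3), np.float64(57.5), np.float64(82.2)]
((534.438720703125, 192.06735229492188), (57.331207275390625, 83.14995574951172), 83.24181365966797)
fence [[598.8 231.8]
 [582.7  59.7]]
172.8866536656304 tray yaw -5.353711116308549
pocket [527.99680498 110.30569503]
pocket [525.99802958 110.51774834]
scene 0.83 ((534.365966796875, 193.27525329589844), (60.90819549560547, 86.52848052978516), 84.88129425048828)
20.08 [0.5271 0.1094 0.0657] jaw -95.83 z [ 0.0598  0.0017 -0.9982] F [ 0.2 -0.2 -1.8] 0.0151 [ 0.077  0.356  1.883 -0.004  0.843  1.753] tilt 3.43
[[325.0, 169.0], [407.0, 129.0], [510.0, 184.0], [428.0, 229.0]]
[[197.0, 264.0], [290.0, 218.0], [391.0, 282.0], [297.0, 335.0]]
```

Call:
play_rows(series=[{"fingers":1,"dx":-1,"dy":0,"dz":-2,"turn":0},{"fingers":1,"dx":0,"dy":0,"dz":0,"turn":0},{"fingers":1,"dx":0,"dy":0,"dz":0,"turn":0},{"fingers":1,"dx":0,"dy":0,"dz":0,"turn":0},{"fingers":1,"dx":0,"dy":0,"dz":0,"turn":0}])

```text
clock: 20.55
position: [0.5258, 0.1093, 0.0635]
ee_rot: [0.023, -0.67, 0.742, -0.019]
contact_force: [-0.1, -1.5, -2.1]
width: 0.0151
```

Run:
```python
from h import *
exec(open("st.py").read()); print(s["qd"].round(3))
im=get_image("top")
for l,z in (("scrap_jar",.075),("jar_salts",.075),("solder_spool",.043)):
    for d in masks_of(im,l)[:1]: print(l,d["xy"])
exec(open("st.py").read()); print(s["qd"].round(3))
```

```text
20.55 [0.5258 0.1093 0.0635] jaw -95.83 z [ 0.0597  0.0017 -0.9982] F [-0.1 -1.5 -2.1] 0.0151 [ 0.077  0.358  1.888 -0.004  0.836  1.753] tilt 3.43
[ 0.001  0.003 -0.    -0.001  0.    -0.001]
scrap_jar [266.6, 208.7]
jar_salts [272.1, 246.5]
solder_spool [276.2, 173.2]
20.75 [0.5259 0.1094 0.0636] jaw -95.83 z [ 0.0598  0.0017 -0.9982] F [-0.7 -0.6 -1.5] 0.0154 [ 0.077  0.358  1.888 -0.004  0.836  1.753] tilt 3.43
[-0.001 -0.    -0.001  0.002  0.001  0.001]
```

The tile is still, lined up and about 10 mm above the tray, and the row stands where it was. I'm handing in.

```bash
python3 -c "
from rig import sign_off; print(sign_off())"
```

```text
the job is handed in; nothing more can be done
None
```

I pressed the raised tile down, carried the loose tile across the row by its lifter handle, and handed in at 20.8 s while still holding it over the empty pocket.

**Pressed tile:** The fingertips pushed it onto its stop, with the force rising to 42 N and the tips about at tray height. Afterwards its corners in the scene camera matched a level tile to within a few pixels of an enlarged crop.

**Held tile, last checks:**

| Check | Result |
|---|---|
| Centre | within about 1.5 mm of the measured pocket centre |
| Yaw | within about 0.5° of the tray's |
| Underside | about 10 mm above the tray's top face |
| Motion | joint speeds near zero |
| Grip | steady at 15 mm opening |
| Levelness | about 0.7°, inferred by comparing the hand's lean now with its lean at the grasp |

**Row:** The jar with the white cap and the black-lidded jar showed no meaningful shift in the top camera. The spool's detected centre differed by about 3 pixels. I put this down to what the network saw of it, since nothing came near it, but I did not check further.

**What did not go smoothly:**
- **Lean during the crossing:** The hand's lean changed on the way over, tipping the tile by about 4°. I corrected this with slow and fast up-down moves high above the tray before the final descent.
- **Pocket position:** Estimates of it disagreed by 2 to 3 mm between pictures, partly because some were taken while the arm was still settling.

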